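Catch the file carriage on the archive's transfer rail

ROBOT

A 6-joint arm with a two-finger parallel gripper is mounted at the origin on the work surface. World frame = base frame: x ahead of the robot, y to its left, z up, the work surface at z = 0. Lengths are in mm, angles in rad, forces in N, time in s.
With the tool pointing down it reaches from about 275 to 750 mm from the base axis. Payload 10.2 kg.
Tool frame: the origin (TCP) lies between the finger pads; the fingertips stand 8 mm ahead of it and the grasp point (between the pads) lies 11 mm behind it; z points along the fingers, y is the line along which they close (so a half turn about z gives the same grasp; the last joint's range is limited). The gripper opens to 85 mm and grips with 20 to 120 N. Pads are 22 mm wide; open, the fingers measure 114 mm over their backs; the gripper's body (76 mm by 85 mm) begins 54 mm behind the grasp point. The pads swing forward as they close: fully open they stand 13 mm farther back than shut.
Start: joints at [1.116, 0.313, 1.498, -0, 1.331, -0.223], TCP at [120.621, 510.962, 239.294] pointing down, gripper open.
Joint ranges: [-2.94, 2.94], [-0.97, 2.17], [0.19, 2.56], [-1.23, 4.37], [0.02, 3.11], [-2.88, 2.88]. Speed limits (rad/s): [2.39, 2.39, 3.01, 3.14, 3.14, 3.14].

INTERFACE

Orientations are given as a unit quaternion [w, x, y, z].
In Python, from rig import * gives the robot as it stands.
- The arm moves only by the shell command python3 -m handwheel 'ROWS' [FORCE]. ROWS is JSON, a list that holds one entry, the list of rows, each a list of 7 numbers: the shift along the world's x, y, z in mm, then the turn, a rotation vector about the world's x, y, z in degrees, then the opening, from -1 (shut) to 1 (fully open). A call has 1 to 8 rows; each row shifts and turns the commanded pose from where the row before left it; what a row does not reach is not made up. A row lasts 1/8 s, in which the tool goes at most 62.5 mm and 10.7 degrees, less where a joint would pass 70% of its speed; a pose out of reach is approached as far as the arm can. A call is refused whole if a number of a shift passes 62.5 or a number of a turn 10.7, either way. A call with a gripper value outside its range is refused whole. The fingers move at their own pace and stop on an object; FORCE is the grip in N (left out, the last holds). Time passes only in rows, so rows that do not move let the fingers close. It gives the time, the measured TCP pose, the force, the opening and the grip force at its end, in the units of the state.
- sense(): the state, without advancing time (a new reading comes with each control period).
- capture(name): name is "side" or "top" or "wrist"; returns a dict with "image" (480x640x3 uint8, red, green, blue), "fx", "fy", "cx", "cy" (pixels), "rvec" (rotation vector, rad) and "tvec" (3), from world to camera coordinates, as OpenCV has them; the wrist camera has in their place "hand_eye" (4x4, takes a point from camera to tool coordinates, whose origin is the TCP and whose axes are the flange's). Camera axes: x right, y down, z forward; pixel columns grow to the right and rows downward; lengths in mm; the calibration is good to about 2 mm. A picture is of the moment at which its call begins: read the wrist's pose just before it. There is no depth.
- finish_job(): hands the job in; it is judged then, once.
The state is a dict: "time_s": time; "joints": joint angles; "dq": joint speeds; "tau": joint torques, N m; "eef_pos": TCP position; "ee_rot": TCP orientation; "force": force on the tool from outside, world axes, zero at the start; "wrist_torque": the same for the moment, N m; "grip_width": opening from 0.0 (shut) to 1.0 (fully open); "grip_force": force on a finger pad.
Only numpy, scipy, OpenCV 4.12 (cv2) and the standard library are available. Lean on these libraries where they do the work, as an engineer would, in place of code of your own. Each camera call takes 0.05 s, during which the arm holds its last target. There are 200 camera calls.

TASK

Press the red release pad all the way down so that the loaded file carriage rolls off down the sloping rail; do not touch it until its black paddle has passed the blue line. Then catch the carriage by the paddle with the gripper's fingers, so softly that the slipcase standing loose on it hardly rocks, before it reaches the buffer at the low end, and hold it still for at least five seconds with the paddle opposite the green plate. Do not touch the slipcase or disturb the other things on the table; the program finishes while the fingers are still holding the carriage there.

Things in the scene. Friction and masses are not known exactly. Their poses are not given: they have to be found in the camera images.
- rail: Fixed sloping rail, two aluminium runners on dark feet, 740 mm long, 74 mm wide. Origin on the table under its middle. Its own -y axis points level along it towards the LOW end (robot's right), +x away from the robot, +z up. It slopes down 0.09 rad towards -y; running surface 70 mm above the table at the middle.
- blue_line (a point): Blue line across both runners, 16 mm wide, on the rail's centre line at rail y = -20 mm. The carriage may be touched once the front of its paddle is past it (joint car above 0.19).
- rail_end (a point): Face of the rubber buffer on the grey plate across the rail's low end, rail y = -356 mm, 65 mm above the table. The carriage must be stopped before it gets there.
- car (a joint): Travel (m) of the file carriage down the rail: 0 at the start, 0.19 with its paddle at the blue line, 0.50 against the end. Nominal: carriage 0.35 kg, case 0.45 kg (0.8 to 1.5 times), uphill pull of a constant return spring 0.38 N, drag 1.15 N per m/s, no dry friction. So it speeds up at about 0.4 m/s2 with a time constant of 0.7 s, to 0.2 to 0.33 m/s; held still it pushes with 0.2 to 0.6 N.
- car_paddle (a point): Middle of the carriage's black upright paddle at its low end: 44 mm wide across the rail, 10 mm thick along it, 60 mm tall; its lower end stands on the deck. Block it from in front or pinch it across. At car = 0 it is at rail (0, +175, 154) mm, descending 90 mm per metre. Slipcase front face 70 mm uphill of it. Axes like the rail's.
- release (a joint): How far the release bar is pressed down (m): 0 at the start, its stop blocking the carriage; 0.016 fully down. It moves straight down against about 3 N of friction and stays where it is left; the carriage comes free at about 0.010 to 0.012.
- release_pad (a point): Centre of the top face of the red press pad, 44 mm across x 50 mm along the rail, on the robot's side: at rail x = -95 mm, y = 0, 84 mm above the table, moving down with the bar. It is 175 mm ahead of the paddle's starting place, so the hand starts ahead of the carriage.
- case: Loose grey slipcase, 30 mm along the rail, 105 mm across, 190 mm tall, nominal 0.45 kg, upright on the carriage's level grey deck (130 mm across, 120 mm along) on a foot only 24 mm wide and 14 mm high, inside a 10 mm rim with 2 mm of play. Origin at the centre of its underside. A bump of more than about 0.1 m/s rocks it.
- marker: Fixed green plate on a foot beside the rail, on the side away from the robot: 30 mm wide along the rail, 88 mm tall, 90 mm from the rail's centre line. Origin on the table under it; axes like the rail's. The middle of the paddle must be held level with it along the rail (same rail y, -195 to -265 mm, so car about 0.37 to 0.44).
- blue_box: Bystander: loose blue file box, 110 x 45 x 140 mm, origin under its middle.
- stamp: Bystander: loose wooden hand stamp, 40 mm across, 75 mm tall, origin under its middle.
- pencil_cup: Bystander: loose dark steel cup, 76 mm across, 95 mm tall, origin under its middle.
Things that resemble listed ones, but are neither listed nor needed, are in the scene too. Leave any yellow look-alike of the marker alone.

How it is judged:
By the outcome, as a careful person would: the job done as asked, in the order asked, and still so for the second after the job is handed in, while the arm keeps its last pose, push and grip.
It also fails if it takes over 32 s, if anything falls off the work surface, if the arm or the gripper's body presses on something with over 40 N, if the wrist force passes 120 N, or if a joint passes its speed limit or range.

## Working session

There is one attempt and no reset: what is moved stays moved. The work goes in short steps, Python scripts to look and compute and a shell command to move; the robot and the scene stay as the last step left them, time stands still between calls to the robot, and variables do not carry over. Pictures are saved under pics/ and viewed, at most 10 in all, crops included, and the job is handed in when it is done.

```bash
ls; mkdir -p pics; python3 - <<'E'
from rig import *
import cv2
s=sense();print({k:s[k] for k in('time_s','eef_pos','ee_rot','grip_width','force')})
for n in('side','top'):
    c=capture(n);cv2.imwrite(f'pics/{n}0.png',c['image'][:,:,::-1]);print(n,c['fx'],c['fy'],c['cx'],c['cy'],c['rvec'],c['tvec'])
E
```

```text
pics
{'time_s': 0.0, 'eef_pos': array([120.50423317, 510.70941085, 238.69788428]), 'ee_rot': array([-2.19869476e-04,  1.15627055e-01,  9.93292466e-01, -6.42076731e-04]), 'grip_width': 1.0016212971401068, 'force': array([-0.25946869, -0.47090878, -0.47252987])}
side 449.3405745157914 449.3405745157914 321.2355207150382 230.66263433526524 [ 0.76605076 -2.60149103  1.05508954] [478.73152365 289.80997787 695.99480484]
top 612.5417874156088 612.5417874156088 326.0593400297738 242.67920850675932 [ 2.12164862 -2.17504341  0.12043638] [  33.87584878  562.97866135 1456.98412955]
```

View pics/top0.png

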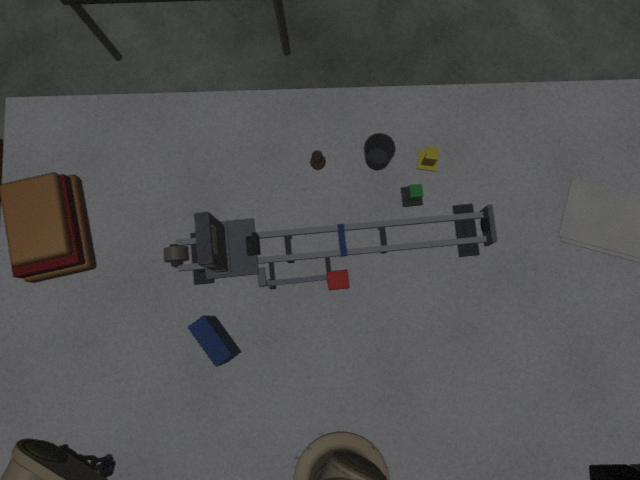

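View pics/side0.png

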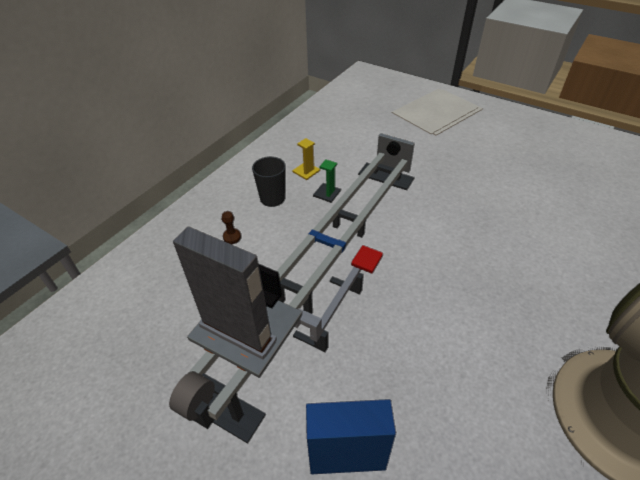

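The top view shows the red pad at (338,280), the blue line at (342,240), the green plate at (416,190) and the buffer at (488,225). The paddle is at (253,243), in front of the slipcase at (210,240).

Look-alikes:
- **Marker:** green (416,190) or yellow (429,158). I choose green.
- **Release pad:** red pad (338,280) or red book (75,250). I choose the pad on the bar.
- **Blue line:** the line (342,240) or the blue box (213,340). I choose the line on the runners.
- **Paddle:** black paddle (253,243) or the dark cup (379,150). I choose the paddle.

```bash
cat > h.py <<'E'
from rig import *
import cv2,numpy as np
def proj(c,P):
    K=np.array([[c['fx'],0,c['cx']],[0,c['fy'],c['cy']],[0,0,1.]])
    return cv2.projectPoints(np.float64(P).reshape(-1,1,3),np.float64(c['rvec']),np.float64(c['tvec']),K,None)[0][:,0]
def ray(c,uv,z):
    R=cv2.Rodrigues(np.float64(c['rvec']))[0];o=-R.T@np.float64(c['tvec'])
    d=R.T@np.array([(uv[0]-c['cx'])/c['fx'],(uv[1]-c['cy'])/c['fy'],1])
    return o+d*(z-o[2])/d[2]
def blob(im,lo,hi,box):
    h=cv2.cvtColor(im,cv2.COLOR_RGB2HSV);m=cv2.inRange(h,lo,hi);k=np.zeros_like(m);x0,y0,x1,y1=box;k[y0:y1,x0:x1]=m[y0:y1,x0:x1]
    c=max(cv2.findContours(k,cv2.RETR_EXTERNAL,cv2.CHAIN_APPROX_NONE)[0],key=cv2.contourArea)
    return cv2.minAreaRect(c),cv2.contourArea(c)
E
python3 - <<'E'
from h import *
np.set_printoptions(precision=1,suppress=True)
t=capture('top');im=t['image'];s=capture('side')
for n,lo,hi,box,z in(('red',(0,150,60),(8,255,255),(310,255,370,305),84),('blue',(105,120,40),(125,255,255),(325,215,360,265),68),('green',(45,120,30),(80,255,255),(400,175,430,205),88)):
    r,a=blob(im,lo,hi,box);print(n,r,a,ray(t,r[0],z),[ray(t,p,z)[:2] for p in cv2.boxPoints(r)])
for n,lo,hi,box,z in(('red',(0,150,60),(8,255,255),(340,235,395,285),84),('blue',(105,120,40),(125,255,255),(295,220,355,255),68)):
    r,a=blob(s['image'],lo,hi,box);print('side',n,r,a,ray(s,r[0],z))
# rail runner edges: bright pixels in columns between
g=cv2.cvtColor(im,cv2.COLOR_RGB2GRAY)
for u in (265,300,315,360,400,440,470): print(u,g[208:268,u].tolist())
cv2.imwrite('pics/crop.png',cv2.resize(im[170:310,230:510,::-1],None,fx=2.8,fy=2.8,interpolation=cv2.INTER_CUBIC))
E
```

```text
red ((337.3963928222656, 279.5670471191406), (17.558616638183594, 19.65681266784668), 83.6598129272461) 300.5 [469.8  -5.2  84. ] [array([488.4,  19.5]), array([492.3, -26.5]), array([451.4, -29.8]), array([447.4,  15.9])]
blue ((341.82928466796875, 239.96339416503906), (30.589534759521484, 5.6320085525512695), 83.6598129272461) 132.0 [565.1 -18.3  68. ] [array([601.3,  -8.6]), array([602.5, -22. ]), array([529.1, -28. ]), array([528. , -14.7])]
green ((415.5, 190.5), (11.0, 11.0), 90.0) 110.5 [ 676.2 -195.9   88. ] [array([ 689.9, -183.5]), array([ 689.2, -209.5]), array([ 662.6, -208.4]), array([ 663.3, -182.4])]
side red ((366.4999694824219, 258.5), (24.68561363220215, 22.5847110748291), 23.198589324951172) 466.5 [471.8  -0.4  84. ]
side blue ((326.58575439453125, 239.77394104003906), (37.69007110595703, 8.640666007995605), 20.772253036499023) 208.0 [567.3 -13.5  68. ]
265 [100, 97, 95, 95, 95, 95, 96, 97, 97, 95, 99, 99, 101, 99, 97, 99, 96, 96, 93, 93, 94, 96, 97, 85, 82, 79, 80, 80, 78, 56, 83, 91, 94, 92, 94, 94, 95, 93, 96, 95, 94, 94, 92, 92, 94, 93, 95, 98, 87, 79, 82, 78, 
[... 807 characters left out ...]
4, 93, 94, 83, 78, 80, 79, 81, 69, 52, 85, 97, 97, 97, 95, 94, 96, 96, 89, 94, 93, 94, 93, 92, 93, 96, 97, 91, 80, 79, 79, 82, 81, 63, 69, 94, 95, 94, 95, 96, 93, 96, 97, 95, 95, 97, 95, 94, 94, 96, 97, 97]
440 [98, 96, 99, 103, 98, 95, 97, 89, 82, 80, 78, 79, 82, 49, 89, 94, 96, 97, 94, 101, 96, 92, 93, 93, 98, 97, 95, 97, 101, 101, 97, 96, 82, 79, 79, 79, 80, 73, 65, 94, 98, 90, 86, 90, 91, 90, 92, 94, 95, 93, 92, 94, 91, 95, 94, 94, 93, 93, 89, 91]
470 [34, 31, 35, 31, 45, 72, 82, 78, 81, 79, 58, 42, 33, 33, 34, 37, 31, 33, 31, 29, 35, 33, 33, 36, 32, 35, 32, 40, 32, 66, 78, 80, 78, 77, 80, 39, 28, 31, 34, 36, 36, 31, 32, 34, 40, 36, 36, 33, 88, 97, 91, 92, 94, 96, 96, 92, 96, 95, 93, 91]
```

View pics/crop.png

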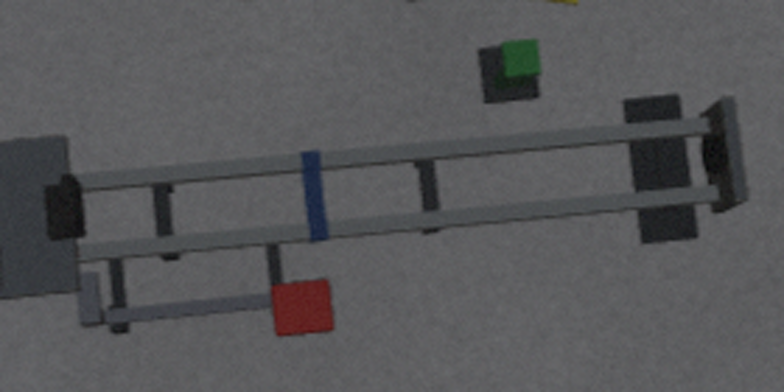

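The crop confirms the red pad on the release bar at (337,280), the blue line at (342,240) and the green plate at (415,190), with the paddle at the left at (253,243).

```bash
python3 - <<'E'
from h import *
np.set_printoptions(precision=1,suppress=True)
t=capture('top');s=capture('side')
def tri(a,b):
    K=lambda c:np.array([[c['fx'],0,c['cx']],[0,c['fy'],c['cy']],[0,0,1.]])@np.c_[cv2.Rodrigues(np.float64(c['rvec']))[0],np.float64(c['tvec']).ravel()]
    X=cv2.triangulatePoints(K(t),K(s),np.float64(a).reshape(2,1),np.float64(b).reshape(2,1))[:,0];return X[:3]/X[3]
a=ray(t,(300,243.1),76);b=ray(t,(470,227.4),41);print('axis',a,b)
yaw=np.arctan2(b[0]-a[0],a[1]-b[1]);print('yaw',yaw)
h=cv2.cvtColor(s['image'],cv2.COLOR_RGB2HSV);m=cv2.inRange(h,(45,120,20),(80,255,255));k=np.zeros_like(m);k[150:210,310:350]=m[150:210,310:350]
ys,xs=np.nonzero(k)
for r in sorted(set(ys)):print(r,xs[ys==r].min(),xs[ys==r].max(),end='; ')
print()
h=cv2.cvtColor(t['image'],cv2.COLOR_RGB2HSV);m=cv2.inRange(h,(45,100,20),(80,255,255));k=np.zeros_like(m);k[175:205,400:430]=m[175:205,400:430]
ys,xs=np.nonzero(k)
for r in sorted(set(ys)):print(r,xs[ys==r].min(),xs[ys==r].max(),end='; ')
print()
# side top-face centre by rays
print('mark side',ray(s,(328.5,165),88))
O=np.array([564.5,4.]);xr=np.array([np.cos(yaw),np.sin(yaw)]);yr=np.array([-np.sin(yaw),np.cos(yaw)])
print('O from pad/line',np.array([470.8,-3])+95*xr,np.array([566.2,-16])+20*yr)
for p in (a,b):print((p[:2]-O)@xr,(p[:2]-O)@yr)
for z in(60,88):
  p=ray(t,(415.5,190.5),z);print('marker rail',(p[:2]-O)@xr,(p[:2]-O)@yr)
R=cv2.Rodrigues(np.float64(t['rvec']))[0];print('cam',-R.T@np.float64(t['tvec']))
for z in (0,):
  q=ray(t,(411.5,196),z);print('foot',(q[:2]-O)@xr,(q[:2]-O)@yr)
E
python3 -m handwheel '[[[30,-43,0,0,0,-9,-1],[30,-43,0,0,0,-9,-1],[30,-43,0,0,0,-9,-1],[30,-43,0,0,0,-9,-1]]]' 40
```

```text
axis [559.1  81.2  76. ] [ 591.3 -330.4   41. ]
yaw 0.0780865404939381
160 325 326; 161 324 330; 162 323 333; 163 323 335; 164 322 335; 165 321 335; 166 320 334; 167 320 333; 168 322 333; 169 325 333; 170 326 333; 171 327 333; 172 327 333; 173 327 333; 174 327 333; 175 327 333; 176 327 333; 177 327 333; 178 327 333; 179 327 333; 180 327 333; 181 327 333; 182 327 333; 183 327 333; 184 327 333; 185 326 333; 186 326 333; 187 326 333; 188 326 334; 189 326 334; 190 326 333; 191 326 333; 192 326 332; 193 326 331; 194 326 330; 195 326 329; 196 328 329; 
184 420 420; 185 410 420; 186 409 420; 187 409 421; 188 410 421; 189 409 421; 190 410 421; 191 410 421; 192 410 421; 193 410 422; 194 410 421; 195 409 422; 196 408 419; 197 411 418; 198 417 417; 199 407 408; 200 407 412; 
mark side [ 678.5 -194.8   88. ]
O from pad/line [565.5   4.4] [564.6   3.9]
0.6686368026966996 77.36878585202328
0.6686368026966991 -335.5053424512619
marker rail 101.40680337688306 -212.30704093914167
marker rail 95.79961238229218 -208.02777981057787
cam [ 373.9   -0.5 1516.9]
foot 100.47875247279866 -209.80165092877695
time_s: 0.8
eef_pos: [241.3, 337.6, 239.4]
ee_rot: [0.0, 0.419, 0.908, 0.0]
force: [1.4, -0.1, 0.6]
grip_width: 0.143
grip_force: 0.0
```

```bash
python3 -m handwheel '[[[32.5,-48.7,-15,0,0,-5.1,-1],[32.5,-48.7,-15,0,0,-5.1,-1],[32.5,-48.7,-15,0,0,-5.1,-1],[32.5,-48.7,-15,0,0,-5.1,-1],[32.5,-48.7,-15,0,0,-5.1,-1],[32.5,-48.7,-15,0,0,-5.1,-1],[32.5,-48.7,-15,0,0,-5.1,-1],[0,0,-20,0,0,0,-1]]]'
python3 - <<'E'
from h import *
s=sense();print(s['eef_pos'],s['joints'],s['force'])
a=capture('side')['image'];b=capture('wrist')['image'];cv2.imwrite('pics/s1.png',np.hstack([cv2.resize(a,(400,300)),cv2.resize(b,(400,300))])[:,:,::-1])
cv2.imwrite('pics/t1.png',capture('top')['image'][:,:,::-1])
E
```

```text
time_s: 1.8
eef_pos: [469.9, -5.0, 113.8]
ee_rot: [0.001, 0.677, 0.736, 0.0]
force: [-0.0, 1.4, -0.2]
grip_width: 0.002
grip_force: 0.0
[469.89956522  -4.99987975 113.77166494] [-2.60599687e-01  3.40554829e-01  1.82141594e+00 -2.76568815e-04
  9.77915058e-01 -3.42847008e-01] [-0.03319252  1.42389857 -0.22556235]
```

View pics/s1.png

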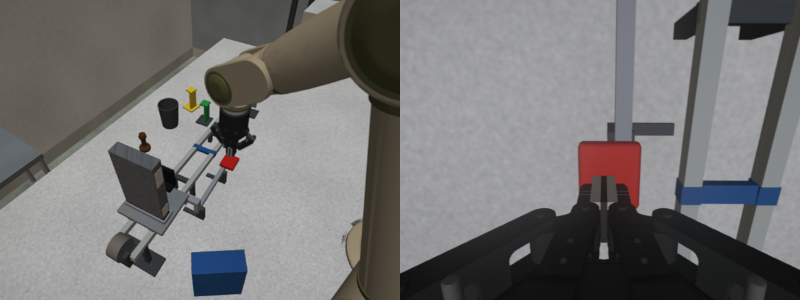

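View pics/t1.png

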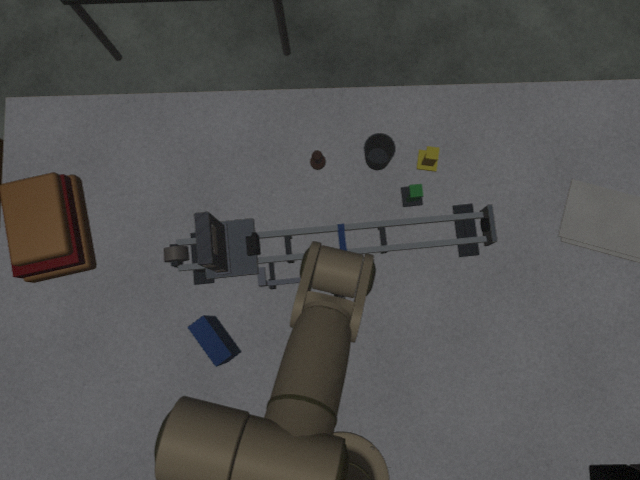

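The fingers are above the pad, which is at (610,170) in the wrist half of the picture, and the carriage has not moved. The wrist drum sits straight above the tool at top (338,270), so I'll check its clearance from the tall case.

```bash
python3 - <<'E'
from h import *
np.set_printoptions(precision=0,suppress=True)
s=capture('side');t=capture('top');p=sense()['eef_pos']
H=np.arange(-8,360,40.)
print('side');print(np.c_[H,proj(s,[p+[0,0,h] for h in H]),proj(t,[p+[0,0,h] for h in H])])
a=s['image'][90:270,280:480];cv2.imwrite('pics/s1c.png',cv2.resize(a,None,fx=3,fy=3)[:,:,::-1])
E
```

```text
side
[[ -8. 369. 250. 336. 280.]
 [ 32. 371. 235. 336. 278.]
 [ 72. 372. 218. 336. 277.]
 [112. 374. 200. 336. 276.]
 [152. 375. 181. 336. 274.]
 [192. 377. 160. 336. 273.]
 [232. 379. 137. 336. 271.]
 [272. 382. 111. 336. 270.]
 [312. 384.  84. 336. 268.]
 [352. 387.  53. 336. 266.]]
```

View pics/s1c.png

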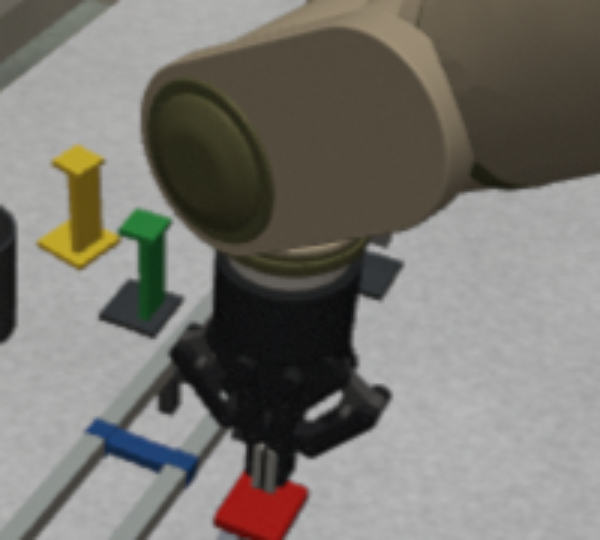

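The drum's underside is about 160 mm above the TCP, level with the top of the case, and it reaches about 66 mm uphill. I'll lean the tool 15° downhill to keep it clear, then press the pad partway, short of the release point.

```bash
python3 -m handwheel '[[[0,1,-5,7.5,0,0,-1],[0,1,-5,7.5,0,0,-1],[0,0,-7,0,0,0,-1],[0,0,-7,0,0,0,-1]]]'
cat >> h.py <<'E'
O=np.array([565.,4.]);YAW=.079
def W(x,y,z):return np.array([O[0]+x*np.cos(YAW)-y*np.sin(YAW),O[1]+x*np.sin(YAW)+y*np.cos(YAW),z])
def paddle(c):
    """pixel column of the dark paddle's right edge & centre nearest the rail axis, left of arm"""
    g=cv2.cvtColor(c['image'],cv2.COLOR_RGB2GRAY);m=cv2.inRange(g,0,38)
    n,l,st,ce=cv2.connectedComponentsWithStats(m);out=[]
    A=proj(c,[W(0,250,140),W(0,-200,110)])
    for i in range(1,n):
        u,v=ce[i]
        va=np.interp(u,A[:,0],A[:,1])
        if st[i,4]>=60 and abs(v-va)<18 and 190<u<420:out.append((st[i].tolist(),ce[i].round(1).tolist()))
    return out
def col(c,s):return proj(c,[W(0,175-s,154-.09*s)])[0]
E
python3 - <<'E'
from h import *
s=sense();print(s['eef_pos'],s['ee_rot'],s['force'],s['joints'])
c=capture('top');print(paddle(c),col(c,0),col(c,100),col(c,200))
w=capture('wrist');print(np.array(w['hand_eye']).round(2))
E
```

```text
time_s: 2.55
eef_pos: [468.3, 0.3, 90.4]
ee_rot: [-0.087, 0.669, 0.732, 0.095]
force: [-0.7, -1.8, 2.6]
grip_width: 0.001
grip_force: 1.2
[4.68251696e+02 2.76729366e-01 9.04253532e+01] [-0.08691937  0.66944303  0.73156963  0.09537786] [-0.66755623 -1.79032947  2.55279516] [-0.38258264  0.39690352  1.84104542  0.28262981  1.01987665 -0.63389923]
[([208, 214, 20, 57, 592], [218.5, 246.0]), ([246, 232, 14, 24, 255], [252.7, 244.5])] [254.78296434 243.34373342] [299.26859931 239.24985289] [343.20739264 235.20629656]
[[   0.     -0.97   -0.26   65.78]
 [   1.      0.      0.      0.32]
 [  -0.     -0.26    0.97 -134.26]
 [   0.      0.      0.      1.  ]]
```

```bash
python3 -m handwheel '[[[0,0,-12,0,0,0,-1]]]'; python3 -c "
from h import *;s=sense();print(s['eef_pos'],s['force'])"
```

```text
time_s: 2.78
eef_pos: [468.5, 0.6, 78.6]
ee_rot: [-0.087, 0.669, 0.732, 0.096]
force: [1.2, 0.5, 2.6]
grip_width: 0.004
grip_force: 1.2
[468.48742064   0.56844391  78.60016515] [1.15846656 0.54418312 2.61977529]
```

```bash
python3 -m handwheel '[[[0,0,-3,0,0,0,-1]]]'; python3 -c "
from h import *;s=sense();print(s['eef_pos'],s['force'])"
```

```text
time_s: 2.9
eef_pos: [468.6, 0.6, 76.5]
ee_rot: [-0.088, 0.669, 0.731, 0.097]
force: [-12.1, 0.1, 43.1]
grip_width: -0.001
grip_force: 21.4
[468.61337673   0.5582359   76.53404727] [-12.05223153   0.09105885  43.07137754]
```

The release bar has hit its stop: the force rose to 43 N. Next I lift and cross to the rail ahead of the carriage, opening the fingers on the way.

```bash
python3 -m handwheel '[[[14,-13,24,0,0,0,0.6],[42,-13,22,0,0,0,0.6],[43.5,-11.5,10,0,0,0,0.6]]]' 30
python3 - <<'E'
from h import *
s=sense();print(s['time_s'],s['eef_pos'],s['force'],s['grip_width'])
c=capture('top');print(paddle(c));cv2.imwrite('pics/t2.png',c['image'][:,:,::-1])
E
```

```text
time_s: 3.28
eef_pos: [569.0, -37.7, 132.1]
ee_rot: [-0.087, 0.67, 0.731, 0.096]
force: [-0.1, -0.9, -0.7]
grip_width: 0.64
grip_force: 0.0
3.275 [569.04207855 -37.69208705 132.06158835] [-0.05453302 -0.93103539 -0.69189515] 0.6400381533203058
[([233, 213, 18, 56, 432], [242.8, 245.2]), ([269, 230, 13, 24, 242], [275.1, 242.4]), ([192, 243, 20, 20, 227], [201.6, 252.1])]
```

```bash
python3 -m handwheel '[[[0,0,0,0,0,0,0.6],[0,0,0,0,0,0,0.6]]]' >/dev/null
python3 - <<'E'
from h import *
from scipy.optimize import least_squares
t1=sense()['time_s'];print(t1,sense()['grip_width'])
c=capture('top');P=paddle(c);print(P);cv2.imwrite('pics/t3.png',c['image'][:,:,::-1])
S=np.arange(0,300.);U=np.array([col(c,s)[0] for s in S])-col(c,0)[0]
s1=np.interp(275.1-252.7,U,S)
p=[q for q in P if q[0][3]<30 and 290<q[1][0]<330]
s2=np.interp(p[0][1][0]-252.7,U,S);print(s1,s2)
def f(m,t0,t):
    a=882-380/m;T=m/1.15;x=np.maximum(t-t0,0);return a*T*(x-T*(1-np.exp(-x/T))),a*T*(1-np.exp(-x/T))
r=least_squares(lambda p:[f(*p,3.275)[0]-s1,f(*p,t1)[0]-s2,(p[1]-2.74)*100,(p[0]-.87)*20],[.8,2.74]);print(r.x,r.fun)
for t in t1+.05+np.arange(0,13)*.125:print(round(t,3),*np.round(f(*r.x,t),1))
E
```

```text
3.575 0.8011366691305627
[([260, 211, 16, 56, 277], [270.1, 244.8]), ([294, 228, 14, 23, 230], [300.7, 240.2]), ([192, 244, 20, 19, 179], [201.1, 252.1])]
50.198260777012166 107.95307201228145
[0.85155132 2.7388099 ] [-0.29389168  0.16926058 -0.11901044 -0.36897359]
3.625 119.2 225.2
3.75 148.3 240.3
3.875 179.2 253.1
4.0 211.5 263.9
4.125 245.1 273.0
4.25 279.7 280.7
4.375 315.2 287.3
4.5 351.5 292.8
4.625 388.4 297.4
4.75 425.8 301.3
4.875 463.7 304.6
5.0 502.0 307.4
5.125 540.5 309.8
```

```bash
python3 -m handwheel '[[[0,0,0,0,0,0,0.6],[0,0,0,0,0,0,0.6],[0,0,0,0,0,0,0.6],[2,-26,-2.3,0,0,0,-1],[2.7,-34.4,-3.1,0,0,0,-1]]]' 25
python3 -c "
from h import *;s=sense();print(s['eef_pos'],s['force'],s['grip_width'],s['grip_force'])"
```

```text
time_s: 4.25
eef_pos: [574.6, -98.4, 126.9]
ee_rot: [-0.085, 0.669, 0.731, 0.098]
force: [17.8, 0.4, 0.8]
grip_width: 0.514
grip_force: 29.4
[574.55787166 -98.37626788 126.93919268] [17.8077417   0.39936053  0.77013112] 0.5144842195163818 29.424426555633545
```

The paddle is gripped: width 0.514 is about 44 mm, and the hand's speed matches the carriage's. Next comes the gentle slow-down to the plate.

```bash
python3 -m handwheel '[[[2.8,-30.9,-2.8,0,0,0,-1],[2.4,-24.9,-2.25,0,0,0,-1],[1.9,-18.9,-1.7,0,0,0,-1],[1.4,-13,-1.2,0,0,0,-1],[0.8,-8,-0.7,0,0,0,-1],[0.3,-4,-0.4,0,0,0,-1],[0.1,-1.5,-0.1,0,0,0,-1],[0,0,0,0,0,0,-1]]]'
python3 - <<'E'
from h import *
s=sense();print(s['eef_pos'],s['force'],s['grip_width'],s['grip_force'])
p=s['eef_pos'];print('hand s',179+(4-p[1])*np.cos(YAW)+(p[0]-565)*np.sin(YAW))
a=capture('side');b=capture('top')
cv2.imwrite('pics/s4.png',np.hstack([a['image'][100:330,180:430],b['image'][150:310,300:520].repeat(1,0)[:,:] if 0 else cv2.resize(b['image'][150:310,300:520],(316,230))])[:,:,::-1].repeat(1,0))
E
```

```text
time_s: 5.25
eef_pos: [582.8, -199.4, 117.7]
ee_rot: [-0.087, 0.67, 0.731, 0.097]
force: [4.1, -1.1, 5.4]
grip_width: 0.516
grip_force: 25.3
[ 582.83252674 -199.40477477  117.72807147] [ 4.10601748 -1.1042245   5.40541603] 0.5162058543014331 25.32445728778839
hand s 383.1776849245602
```

View pics/s4.png

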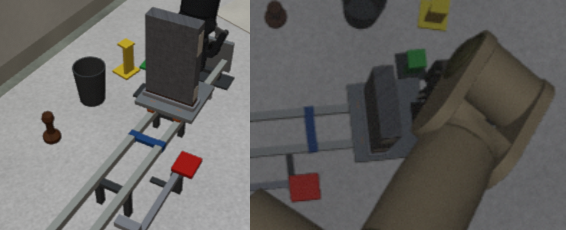

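The case stands upright, with the carriage held next to the green plate. I'll check where the paddle really is using the deck's edges.

```bash
python3 - <<'E'
from h import *
np.set_printoptions(precision=1,suppress=True,linewidth=200)
c=capture('top');g=cv2.cvtColor(c['image'],cv2.COLOR_RGB2GRAY);g0=cv2.cvtColor(cv2.imread('pics/top0.png'),cv2.COLOR_BGR2GRAY)
A=lambda p:((p[:2]-O)@[np.cos(YAW),np.sin(YAW)],(p[:2]-O)@[-np.sin(YAW),np.cos(YAW)])
print('now rear rows 212-222',g[212:222,355:385].mean(0));print('now rows 250-256',g[250:256,355:385].mean(0))
print('t0 front rows 222-229',g0[222:229,245:265].mean(0));print('t0 front 262-270',g0[262:270,245:265].mean(0));
print('t0 rear 262-270',g0[262:270,190:220].mean(0))
w=capture('wrist');cv2.imwrite('pics/w4.png',w['image'][:,:,::-1])
for s in(360,384,400):print(s,[proj(c,[W(x,175-s+y,118-.09*s)])[0] for x,y in((60,115),(-60,115))])
E
```

```text
now rear rows 212-222 [ 99.8 100.5  98.8  98.5  99.4 100.4  99.9  99.7 100.   99.6  99.   97.1  82.9  64.9  64.2  64.2  64.7  64.9  64.8  65.4  65.2  62.   61.5  63.8  50.   32.4  33.3  32.5  32.1  33.3]
now rows 250-256 [83.3 83.2 80.7 81.3 82.  83.2 83.8 84.8 83.3 85.  85.3 86.2 85.3 85.5 84.8 86.7 75.5 61.  65.3 65.2 64.7 63.7 62.7 63.5 61.5 62.2 61.2 63.8 54.2 34.8]
t0 front rows 222-229 [59.3 59.4 58.4 58.3 59.9 58.9 59.  58.7 51.9 68.7 92.7 95.7 94.3 95.1 92.4 93.9 93.4 93.1 95.  95.7]
t0 front 262-270 [56.  56.8 57.2 57.6 57.4 58.  57.5 56.8 57.  56.8 56.6 57.  53.2 64.6 78.8 78.9 80.  76.2 77.9 77.1]
t0 rear 262-270 [80.5 79.1 74.  69.2 68.2 67.  68.  69.  63.1 59.2 54.9 51.8 48.4 46.6 45.4 47.  48.2 46.4 44.1 41.9 40.4 37.  35.  32.  29.4 29.4 27.6 27.6 29.9 25.8]
360 [array([359.2, 211.2]), array([364.8, 261.4])]
384 [array([369.2, 210.4]), array([374.9, 260.4])]
400 [array([375.9, 209.8]), array([381.6, 259.8])]
```

View pics/w4.png

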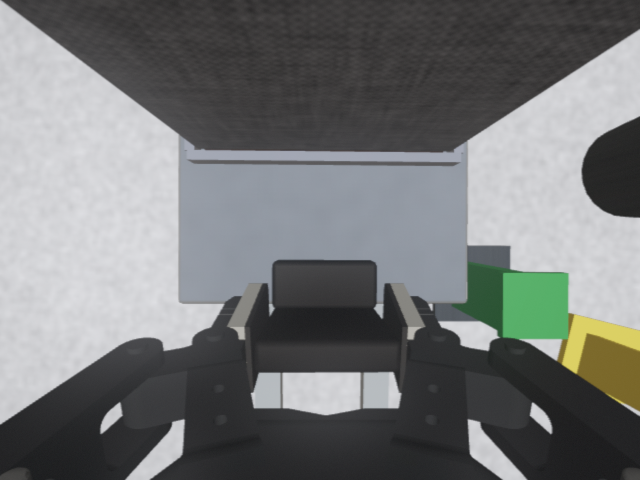

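The wrist view shows the paddle between the pads (base edge at (325,262), top edge near row 372) and the green plate's top at (535,305).

```bash
python3 - <<'E'
from h import *
from scipy.spatial.transform import Rotation as R
s=sense();q=s['ee_rot'];Rt=R.from_quat([q[1],q[2],q[3],q[0]]).as_matrix();p=s['eef_pos'];w=capture('wrist');H=np.array(w['hand_eye'])
o=p+Rt@H[:3,3]
def wr(u,v,z):
    d=Rt@H[:3,:3]@np.array([(u-w['cx'])/w['fx'],(v-w['cy'])/w['fy'],1]);X=o+d*(z-o[2])/d[2];D=X[:2]-O
    return np.round([D@[np.cos(YAW),np.sin(YAW)],D@[-np.sin(YAW),np.cos(YAW)]],1)
print('time',s['time_s'],'cam',o)
for n,a in(('mark TL',(502,273,88)),('TR',(567,273,88)),('BL',(504,338,88)),('BR',(567,338,88)),('pad base uphill',(325,262,89.5)),('pad top downhill L',(255,372,149.5)),('R',(400,372,149.5)),('deck front',(200,303,89.5)),('deck L',(180,230,89.5)),('deck R',(467,230,89.5))):print(n,wr(*a))
E
```

```text
time 5.45 cam [ 577.01993539 -170.43912237  264.36797707]
mark TL [  82.4 -192.2]
TR [ 112.2 -192.1]
BL [  83.6 -221.6]
BR [ 112.5 -221.6]
pad base uphill [   2.5 -187.5]
pad top downhill L [ -19.1 -215.1]
R [  23.1 -215.2]
deck front [ -52.3 -205.7]
deck L [ -61.1 -173.7]
deck R [  65.7 -172.9]
```

All the estimates agree: paddle middle at rail y of about -208 to -210, plate at about -207 to -208. Now I hold.

```bash
Z='x'; 
python3 -m handwheel '[[[0,0,0,0,0,0,-1],[0,0,0,0,0,0,-1],[0,0,0,0,0,0,-1],[0,0,0,0,0,0,-1],[0,0,0,0,0,0,-1],[0,0,0,0,0,0,-1],[0,0,0,0,0,0,-1],[0,0,0,0,0,0,-1]]]' >/dev/null
python3 -m handwheel '[[[0,0,0,0,0,0,-1],[0,0,0,0,0,0,-1],[0,0,0,0,0,0,-1],[0,0,0,0,0,0,-1],[0,0,0,0,0,0,-1],[0,0,0,0,0,0,-1],[0,0,0,0,0,0,-1],[0,0,0,0,0,0,-1]]]' >/dev/null
python3 -m handwheel '[[[0,0,0,0,0,0,-1],[0,0,0,0,0,0,-1],[0,0,0,0,0,0,-1],[0,0,0,0,0,0,-1],[0,0,0,0,0,0,-1],[0,0,0,0,0,0,-1],[0,0,0,0,0,0,-1],[0,0,0,0,0,0,-1]]]' >/dev/null
python3 -m handwheel '[[[0,0,0,0,0,0,-1],[0,0,0,0,0,0,-1],[0,0,0,0,0,0,-1],[0,0,0,0,0,0,-1],[0,0,0,0,0,0,-1],[0,0,0,0,0,0,-1],[0,0,0,0,0,0,-1],[0,0,0,0,0,0,-1]]]' >/dev/null
python3 -m handwheel '[[[0,0,0,0,0,0,-1],[0,0,0,0,0,0,-1],[0,0,0,0,0,0,-1],[0,0,0,0,0,0,-1],[0,0,0,0,0,0,-1],[0,0,0,0,0,0,-1],[0,0,0,0,0,0,-1],[0,0,0,0,0,0,-1]]]' >/dev/null
python3 -m handwheel '[[[0,0,0,0,0,0,-1],[0,0,0,0,0,0,-1],[0,0,0,0,0,0,-1],[0,0,0,0,0,0,-1],[0,0,0,0,0,0,-1],[0,0,0,0,0,0,-1],[0,0,0,0,0,0,-1],[0,0,0,0,0,0,-1]]]'
python3 - <<'E'
from h import *
w=capture('wrist')['image'];a=cv2.imread('pics/w4.png')[:,:,::-1]
print('mean change since catch',cv2.absdiff(w,np.ascontiguousarray(a)).mean(), sense()['grip_width'])
finish_job()
E
```

```text
time_s: 11.5
eef_pos: [582.8, -199.2, 117.7]
ee_rot: [-0.087, 0.67, 0.731, 0.097]
force: [4.5, -0.6, 4.4]
grip_width: 0.513
grip_force: 25.3
mean change since catch 1.8916232638888888 0.5162959930996166
the job is handed in; nothing more can be done
```

Done and handed in: I pressed the pad to its stop, gripped the paddle well past the blue line, stopped it within about 3 mm of the green plate by my measurements, and held it there about 6 s with the slipcase upright.

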